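# Snap the purge coupler onto the tilted manifold nipple and hold its valve open

### The job

Pull open the drawer of the low cabinet by its pull, take out the black-and-brass quick coupler that stands in it, and press it squarely, open mouth first, onto the tilted nipple of the manifold block until it snaps on. Then keep pressing until the red spring sleeve is pushed fully down, and finish like that: still gripping the coupler and holding the sleeve down against its spring, not letting go. Leave the conical flask, the sample bottle and the timer standing undisturbed.

Things in the scene. Friction and masses are not known exactly. Their poses are not given: they have to be found in the camera images.
- cabinet: Low grey cabinet, fixed, 200 deep (x), 240 wide (y), 104 mm high, with one blue-fronted drawer that opens towards its -x. Origin: centre of its underside, on the worktop. The drawer front is 101 mm high and always 71 mm in front of the coupler's middle (outer face: 80 mm); the drawer's side walls reach 46 mm above the worktop.
- drawer_pull (a point): Middle of the head of the drawer's steel pull: an upright rounded block 18 mm wide (y), 16 mm deep (x), 28 mm high, 33 mm out from the drawer front on a 10 mm stem, 80 mm above the worktop. Own x points level into the cabinet, so the drawer opens along -x; y runs along the front. Easily pinched from above, fingers closing along y.
- drawer_box (a joint): Opening of the drawer in m: 0 shut, 0.16 fully out. Friction 1.5 N; it stays where it is left. At an opening d the coupler's middle stands d - 0.07 in front of the cabinet's front edge, so open it 0.13 or more to reach the coupler from above.
- coupler_center (a point): Middle of the loose quick coupler, an upright cylinder 76 mm long, 0.12 kg: upper 53 mm black grip, 28 mm diameter, thin yellow rings; lower 23 mm brass, 26 mm, open mouth below. Own z from mouth to top: rim 38 mm below this point. Stands mouth down on the drawer floor (12 mm above worktop), within 30 mm of mid-drawer, between two 20 mm high strips. Grip it about 55 mm above the rim.
- coupler: The same coupler; origin at the centre of the mouth's rim, z towards the closed top. The mouth is a rounded lip, 13 to 14 mm clear; behind it the bore is 19 mm wide, then 15 mm from 23 to 38 mm above the rim, where it ends.
- nipple_tip (a point): Tip of the steel nipple on the manifold block, 100 mm above the worktop. Own z: the nipple's axis, outwards. Stem 11 mm diameter, last 6 mm a cone down to 4 mm. 12 mm below the tip three spring balls stand out to 17 mm across; they resist (about 10 N) from when the coupler's rim is 11 mm below the tip and snap behind its lip when it is 19 mm below.
- manifold: Fixed aluminium block 60 mm high on a 110 x 90 mm base plate; origin under it on the worktop, front (-x) roughly to the robot. The nipple on top leans 0.44 rad (25 degrees) from vertical towards this front.
- sleeve_top (a point): Centre of the top of the red ring-shaped spring sleeve (25 mm diameter, 12 mm high) round the nipple below the balls; own z along the nipple's axis, outwards. 20 mm below the tip when up, 28 mm when fully down. The coupler's rim pushes it down.
- sleeve_ring (a joint): How far the red sleeve is pressed down along the nipple's axis, in m: 0 up, 0.008 fully down at its stop. Its spring pushes back with 4 N at the start and 10 N fully down.
- conical_flask: Bystander: small conical glass flask, 79 mm diameter, 136 mm high, loose; origin at its underside's centre.
- sample_bottle: Bystander: small clear bottle, 58 mm diameter, 103 mm high, loose; origin at its underside's centre.
- timer: Bystander: small white bench timer, 66 x 60 x 18 mm, loose; origin at its underside's centre.

How it is judged:
On the way, in this order (a step that is already met when the one before it is completed fails the run):
1. the drawer is pulled open by more than 0.10 m (value of joint drawer_box above 0.1 m), for 0.2 s.
2. the coupler is gripped and lifted out of its slot in the drawer, by 35 mm or more (height (world z) of coupler_center above 0.085 m and contact force between the fingers and coupler above 1 N), for 0.1 s.
3. the coupler is snapped onto the nipple: rim more than 18.5 mm below the tip, square within 0.15 rad (z of coupler in the frame of nipple_tip below -0.0185 m and angle between the z axis of coupler and the z axis of nipple_tip, either way round below 0.15 rad and distance between coupler and sleeve_top below 0.006 m), for 0.1 s.
At the end, for the whole second after the job is handed in: Coupler past the snap balls and square to the nipple within 0.12 rad, rim more than 24 mm below the nipple's tip and within 5 mm of the sleeve top's centre, red sleeve held down more than 5.5 mm of its 8 mm, coupler still gripped (over 2 N) and at rest (under 0.02 m/s) (value of joint sleeve_ring above 0.0055 m and distance between coupler and sleeve_top below 0.005 m and z of coupler in the frame of nipple_tip below -0.024 m and angle between the z axis of coupler and the z axis of nipple_tip, either way round below 0.12 rad and contact force between the fingers and coupler above 2 N and linear speed of coupler below 0.02 m/s); the arm keeps its last pose, push and grip.
It fails at once if a bystander (conical flask, sample bottle, timer) is pushed more than 25 mm or tipped (distance of any of conical_flask, sample_bottle, timer from where it was at the start of the episode above 0.025 m or angle between any of conical_flask, sample_bottle, timer's own z axis and vertical above 0.3 rad).
It also fails if it takes over 48 s, if anything falls off the work surface, if the arm or the gripper's body presses on something with over 40 N, if the wrist force passes 120 N, or if a joint passes its speed limit or range.

### The arm

A 6-joint arm with a two-finger parallel gripper is mounted at the origin on a cart in front of the work surface, level with it; the furniture and walls round the work are solid. World frame = base frame: x ahead of the robot, y to its left, z up, the work surface at z = 0. Lengths are in m, angles in rad, forces in N, time in s.
With the tool pointing down it reaches from about 0.3 to 0.875 m from the base axis. Payload 6.4 kg.
Tool frame: the origin (TCP) lies midway between the tips of the shut fingers; the grasp point (between the pads) lies ctrl.grip_point_offset behind it (ctrl.grip_point_offset is the distance from the TCP to the grasp point, in m); z points along the fingers, y is the direction in which the jaws open and shut (so a half turn about z gives the same grasp; the last joint's range is limited). The gripper opens to 85 mm and grips with 20 to 120 N. Pads are 22 mm wide; open, the fingers measure 114 mm over their backs; the gripper's body (76 mm by 85 mm) begins 54 mm behind the grasp point. The pads swing forward as they close: fully open they stand 13 mm farther back than shut.
Start: joints at [-1.313, 0.181, 1.607, -0, 1.354, -0.206], TCP at [0.257, -0.514, 0.231] pointing down, gripper open.
Joint ranges: [-2.99, 2.99], [-0.89, 2.07], [0.3, 2.58], [-1.14, 4.28], [0, 2.63], [-3.12, 3.12]. Speed limits (rad/s): [2.57, 2.57, 3.01, 3.14, 3.14, 3.14].

### API

Orientations are given as a unit quaternion [w, x, y, z].
In Python, from bench import ctrl, viewer gives the robot as it stands.
- The arm moves only by the shell command python3 -m handwheel 'ROWS' [OPENING]. ROWS is JSON, a list of rows, each an object with "travel": the shift along the tool's x, y, z as a fraction of full scale, a list of three; "dr": the turn, a rotation vector about the tool's x, y, z as a fraction of full scale, a list of three. A call has 1 to 20 rows; each row shifts and turns the pose as measured when the row begins, along the tool's axes as they then stand; what a row does not reach is not made up. Full scale, the value 1, is 150 mm for a shift and 30 degrees for a turn. A row lasts 1/12 s, in which the tool goes at most 41.7 mm and 7.16 degrees, less where a joint would pass 70% of its speed; a pose out of reach is approached as far as the arm can. A call with a number of a shift or a turn outside -1 to 1 is refused whole. A call with a gripper value outside its range is refused whole. OPENING is the opening, from -1 (shut) to 1 (fully open), set as the call begins (- or left out, the last holds). The fingers move at their own pace and stop on an object; the grip force is fixed at half the most. Time passes only in rows, so rows that do not move let the fingers close. It gives the time, the measured TCP pose, the force and the opening at its end, in the units of the state.
- ctrl.get_obs(): the state, without advancing time (a new reading comes with each control period).
- viewer.camera(name): name is "side" or "top"; returns the picture (480x640x3 uint8, red, green, blue); there is no depth.
- viewer.get_calibration(name): a dict with "camera_matrix" (3x3 intrinsics, pixels), "R" (3x3) and "t" (3): a world point X has camera coordinates R X + t. Camera axes: x right, y down, z forward; pixel columns grow to the right and rows downward; lengths in m; the calibration is good to about 2 mm. A picture is of the moment at which its call begins. get_calibration takes no time and is no camera call.
- ctrl.hand_in(): hands the job in, once; it reports no verdict.
The state is a dict: "time_s": time; "q": joint angles; "dq": joint speeds; "joint_efforts": joint torques, N m; "eef_pos": TCP position; "eef_rot": TCP orientation; "wrist_force": force on the tool from outside, world axes, zero at the start; "torque": the same for the moment, N m; "opening": opening from 0.0 (shut) to 1.0 (fully open).
Only numpy, scipy, OpenCV 4.12 (cv2) and the standard library are available. Lean on these libraries where they do the work, as an engineer would, in place of code of your own. Each camera call takes 0.05 s, during which the arm holds its last target. There are 200 camera calls.

## Working session

There is one attempt and no reset: what is moved stays moved. The work goes in short steps, Python scripts to look and compute and a shell command to move; the robot and the scene stay as the last step left them, time stands still between calls to the robot, and variables do not carry over. Pictures are saved under pics/ and viewed, about 8 in all and at most 12, crops included, and the job is handed in when it is done.

```bash
ls; mkdir -p pics; python3 - <<'E'
from bench import ctrl, viewer
import cv2, numpy as np
for n in ("top","side"):
    im=viewer.camera(n); cv2.imwrite(f"pics/{n}0.png",im[:,:,::-1])
    c=viewer.get_calibration(n); print(n,np.round(c["camera_matrix"],1).tolist(),np.round(c["R"],3).tolist(),np.round(c["t"],3).tolist(), np.round(-np.array(c["R"]).T@c["t"],3))
o=ctrl.get_obs(); print(o, ctrl.grip_point_offset)
E
```

```text
pics
top [[444.3, 0.0, 321.2], [0.0, 444.3, 239.5], [0.0, 0.0, 1.0]] [[0.001, -1.0, -0.018], [-0.998, 0.001, -0.069], [0.069, 0.018, -0.997]] [0.005, 0.558, 1.071] [ 0.484 -0.015  1.107]
side [[539.2, 0.0, 322.6], [0.0, 539.2, 232.0], [0.0, 0.0, 1.0]] [[-0.959, -0.283, 0.008], [-0.128, 0.405, -0.905], [0.253, -0.869, -0.425]] [0.547, 0.143, 1.065] [0.273 1.022 0.577]
{'time_s': 0.1, 'q': array([-1.31329993e+00,  1.81484529e-01,  1.60792276e+00,  3.51499146e-05,
        1.35381863e+00, -2.06288395e-01]), 'dq': array([-0.00071799, -0.0005749 , -0.00315313,  0.00027682, -0.00018489,
       -0.00148646]), 'joint_efforts': array([ 4.45149835e-04, -4.45878375e+01, -3.52236772e+01, -3.63921117e-04,
        4.04630307e-03, -7.61715597e-06]), 'eef_pos': array([ 0.25711764, -0.51374196,  0.23045713]), 'eef_rot': array([-8.16800790e-04,  9.73233776e-01,  2.29815905e-01, -3.75254008e-06]), 'wrist_force': array([ 0.10415783,  0.1214599 , -0.45308225]), 'torque': array([-0.00630085,  0.02775189, -0.02469353]), 'opening': 1.0025071534021677} 0.0187
```

View pics/top0.png

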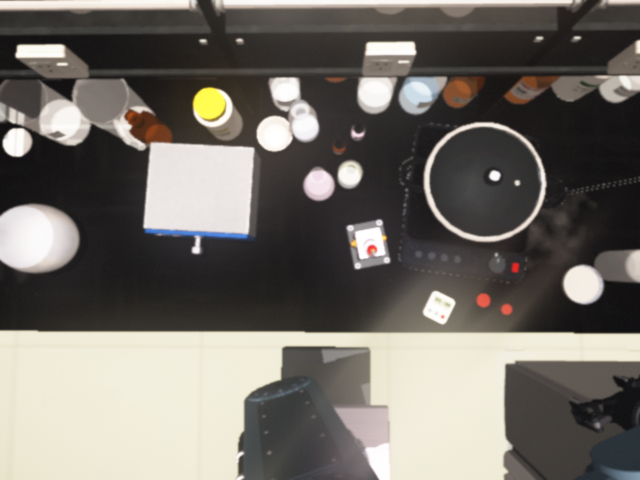

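View pics/side0.png

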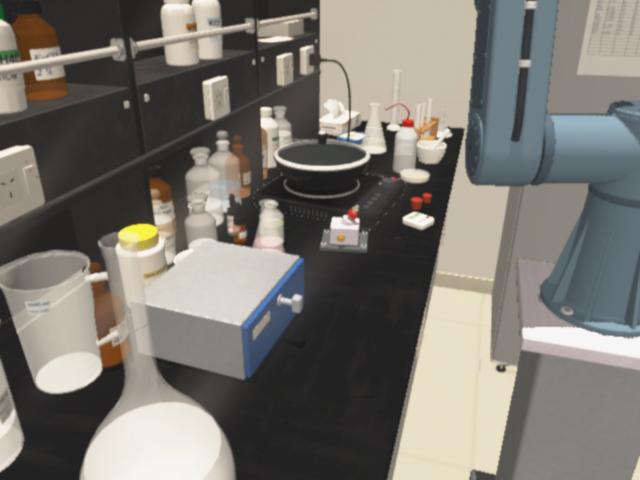

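The top view shows the pull at about (197,245) and the manifold's red sleeve at about (372,250). The side view shows the pull head at about (296,303) and the sleeve at about (351,214). Next I'll crop the details and compute colour blobs.

```bash
cat > h.py <<'E'
import cv2, numpy as np
from bench import ctrl, viewer
from scipy.spatial.transform import Rotation as Ro
def ray(n,u,v):
    c=viewer.get_calibration(n);R=np.array(c["R"]);K=np.array(c["camera_matrix"])
    d=R.T@np.linalg.solve(K,[u,v,1.]);return -R.T@np.array(c["t"]),d/np.linalg.norm(d)
def plane(n,u,v,z):
    o,d=ray(n,u,v);return o+d*(z-o[2])/d[2]
def tri(a,b):
    o1,d1=ray("top",*a);o2,d2=ray("side",*b)
    s=np.linalg.lstsq(np.c_[d1,-d2],o2-o1,rcond=None)[0]
    p,q=o1+s[0]*d1,o2+s[1]*d2;return (p+q)/2,np.linalg.norm(p-q)
def proj(n,X):
    c=viewer.get_calibration(n);p=np.array(c["camera_matrix"])@(np.array(c["R"])@X+c["t"]);return p[:2]/p[2]
def grab(n,f):
    im=viewer.camera(n)[:,:,::-1].copy();cv2.imwrite(f"pics/{f}.png",im);return im
def rot():
    o=ctrl.get_obs();q=o["eef_rot"];return np.array(o["eef_pos"]),Ro.from_quat([q[1],q[2],q[3],q[0]])
def blobs(im,lo,hi,amin=6):
    m=cv2.inRange(cv2.cvtColor(im,cv2.COLOR_BGR2HSV),np.array(lo),np.array(hi))
    n,l,s,c=cv2.connectedComponentsWithStats(m);return [(np.round(c[i],1).tolist(),s[i].tolist()) for i in range(1,n) if s[i,4]>=amin]
E
python3 - <<'E'
from h import *
t=cv2.imread("pics/top0.png");s=cv2.imread("pics/side0.png")
f=lambda im,x,y,w,h:cv2.resize(im[y:y+h,x:x+w],(400,300),interpolation=cv2.INTER_CUBIC)
cv2.imwrite("pics/crop0.png",np.vstack([np.hstack([f(t,338,212,64,64*3//4),f(s,310,200,80,60)]),np.hstack([f(t,140,200,128,96),f(s,230,250,96,72)])]))
for n,im in(("top",t),("side",s)):
    print(n,"red",[b for b in blobs(im,(0,150,90),(8,255,255))if 300<b[0][0]<400], "blue",blobs(im,(105,120,60),(125,255,255),100))
E
```

```text
top red [([370.6, 248.8], [368, 246, 8, 8, 34])] blue [([198.3, 233.7], [144, 229, 105, 10, 430])]
side red [([351.7, 213.6], [347, 208, 11, 11, 54])] blue [([272.6, 293.5], [243, 258, 61, 71, 418])]
```

View pics/crop0.png

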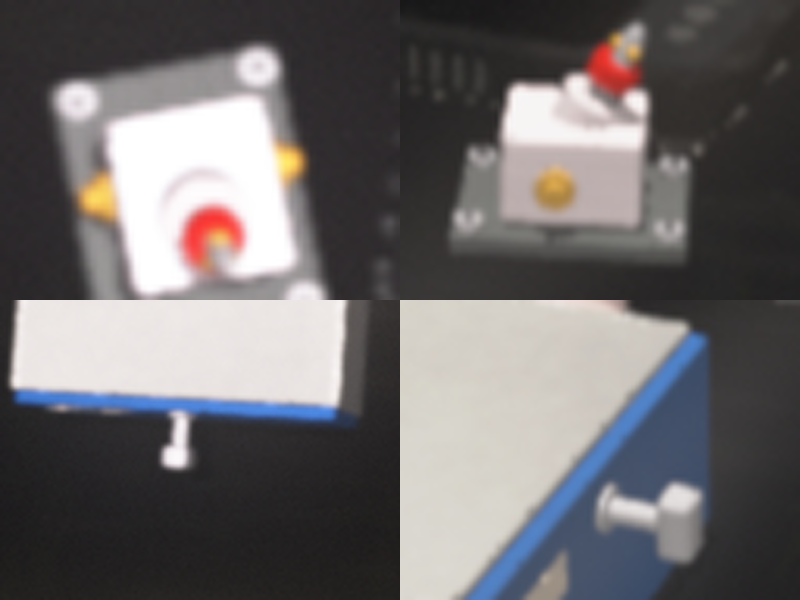

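```bash
python3 - <<'E'
from h import *
print("pull top",plane("top",196.3,249.5,.09),"tri",tri((196.3,249.5),(297.2,303.3)))
print("tip",plane("top",372.9,254.4,.1),tri((372.9,254.4),(357.6,206)))
print("sleeve",tri((370.6,248.8),(351.7,213.6)))
for p in((350.3,228.2),(379.3,222.7),(386.8,259.5)):print("screw",plane("top",*p,.01))
# drawer front direction: blue strip upper face line fit
t=cv2.imread("pics/top0.png");m=cv2.inRange(cv2.cvtColor(t,cv2.COLOR_BGR2HSV),np.array((105,150,120)),np.array((125,255,255)))
ys,xs=np.nonzero(m);print(xs.min(),xs.max())
P=np.array([plane("top",x,np.mean(ys[xs==x]),.101) for x in range(xs.min()+2,xs.max()-8)])
print(P[0],P[-1],"yaw of x",np.polyfit(P[:,1],P[:,0],1))
for n,p in(("timer",(439,307)),("flaskA",(319,184)),("flaskB",(349,174))):print(n,plane("top",*p,.05))
E
```

```text
pull top [0.53055668 0.2913001  0.09      ] tri (array([0.52997895, 0.29346951, 0.08184475]), np.float64(0.001977186385962142))
tip [ 0.51894842 -0.11357128  0.1       ] (array([ 0.51944761, -0.11342263,  0.10041763]), np.float64(0.0010499321483961887))
sleeve (array([ 0.53260342, -0.11022772,  0.08085407]), np.float64(0.0001265524158122914))
screw [ 0.58699248 -0.06698188  0.01      ]
screw [ 0.60059229 -0.13875658  0.01      ]
screw [ 0.50955556 -0.15642379  0.01      ]
145 247
[0.57245347 0.40231196 0.101     ] [0.55968549 0.19304449 0.101     ] yaw of x [0.06042696 0.5490643 ]
timer [ 0.39714554 -0.27253472  0.05      ]
flaskA [0.69007721 0.00973437 0.05      ]
flaskB [ 0.71420204 -0.06245814  0.05      ]
```

Both views agree within 2 mm. The pull is at (0.530, 0.2925) with cabinet yaw -0.06. The tip is at (0.520, -0.113, 0.100) with manifold yaw +0.19. First I'll turn the tool +30° about its z.

```bash
cat >> h.py <<'E'
def togo(target,zaxis=(0,0,-1),xyaw=0.0):
    "remaining shift (fractions, tool axes) and turn (fractions) to a TCP position / tool z axis / tool x heading"
    p,r=rot();z=np.array(zaxis,float);z/=np.linalg.norm(z)
    x=np.array([np.cos(xyaw),np.sin(xyaw),0]);x-=z*(x@z);x/=np.linalg.norm(x)
    rt=Ro.from_matrix(np.c_[x,np.cross(z,x),z])
    o=ctrl.get_obs()
    print("t",round(o["time_s"],2),"pos",p.round(4),"travel",(r.inv().apply(np.array(target)-p)/.15).round(3),"dr",((r.inv()*rt).as_rotvec()/np.radians(30)).round(3),"F",np.round(o["wrist_force"],1),"open",round(o["opening"],3))
E
python3 -m handwheel '[{"travel":[0,0,0],"dr":[0,0,0.22]},{"travel":[0,0,0],"dr":[0,0,0.22]},{"travel":[0,0,0],"dr":[0,0,0.22]},{"travel":[0,0,0],"dr":[0,0,0.22]},{"travel":[0,0,0],"dr":[0,0,0.12]},{"travel":[0,0,0],"dr":[0,0,0]}]' 1
python3 -c "
from h import *
togo((.53,.2925,.2),xyaw=-.06)"
```

```text
time_s: 0.6
eef_pos: [0.2566, -0.5117, 0.2271]
eef_rot: [-0.004, 0.999, -0.042, -0.001]
wrist_force: [0.0, 0.9, -0.7]
opening: 1.002
t 0.6 pos [ 0.2566 -0.5117  0.2271] travel [ 1.363 -5.495  0.219] dr [-0.015  0.005 -0.047] F [ 0.   0.9 -0.7] open 1.002
```

```bash
python3 -m handwheel '[{"travel":[0.065,-0.25,0],"dr":[0,0,0]},{"travel":[0.065,-0.25,0],"dr":[0,0,0]},{"travel":[0.065,-0.25,0],"dr":[0,0,0]},{"travel":[0.065,-0.25,0],"dr":[0,0,0]},{"travel":[0.065,-0.25,0],"dr":[0,0,0]},{"travel":[0.065,-0.25,0],"dr":[0,0,0]},{"travel":[0.065,-0.25,0],"dr":[0,0,0]},{"travel":[0.065,-0.25,0],"dr":[0,0,0]},{"travel":[0.065,-0.25,0],"dr":[0,0,0]},{"travel":[0.065,-0.25,0],"dr":[0,0,0]},{"travel":[0.065,-0.25,0],"dr":[0,0,0]},{"travel":[0.065,-0.25,0],"dr":[0,0,0]},{"travel":[0.065,-0.25,0],"dr":[0,0,0]},{"travel":[0.065,-0.25,0],"dr":[0,0,0]},{"travel":[0.065,-0.25,0],"dr":[0,0,0]},{"travel":[0.065,-0.25,0],"dr":[0,0,0]}]'
python3 -c "
from h import *
togo((.53,.2925,.2),xyaw=-.06)"
```

```text
time_s: 1.93
eef_pos: [0.4564, 0.0971, 0.2284]
eef_rot: [-0.004, 1.0, -0.03, -0.0]
wrist_force: [0.8, -0.9, 0.3]
opening: 0.998
t 1.93 pos [0.4564 0.0971 0.2284] travel [ 0.413 -1.327  0.201] dr [-0.017  0.002  0.001] F [ 0.8 -0.9  0.3] open 0.998
```

```bash
python3 -m handwheel '[{"travel":[0.08,-0.25,0],"dr":[0,0,0]},{"travel":[0.08,-0.25,0],"dr":[0,0,0]},{"travel":[0.08,-0.25,0],"dr":[0,0,0]},{"travel":[0.08,-0.25,0.05],"dr":[0,0,0]},{"travel":[0.08,-0.22,0.1],"dr":[0,0,0]},{"travel":[0.02,-0.1,0.05],"dr":[0,0,0]},{"travel":[0,0,0],"dr":[0,0,0]},{"travel":[0,0,0],"dr":[0,0,0]}]'
python3 - <<'E'
from h import *
togo((.53,.2925,.063),xyaw=-.06)
t=grab("top","top1");s=grab("side","side1")
f=lambda im,x,y,w,h:cv2.resize(im[y:y+h,x:x+w],(400,300),interpolation=cv2.INTER_CUBIC)
p,_=rot();print(proj("top",p),proj("side",p))
cv2.imwrite("pics/crop1.png",np.hstack([f(t,120,180,160,120),f(s,220,200,160,120)]))
E
```

```text
time_s: 2.6
eef_pos: [0.5303, 0.3111, 0.1973]
eef_rot: [-0.005, 1.0, -0.015, 0.0]
wrist_force: [-0.0, -0.7, 0.1]
opening: 0.999
t 2.6 pos [0.5303 0.3111 0.1973] travel [0.001 0.133 0.894] dr [-0.019  0.     0.059] F [-0.  -0.7  0.1] open 0.999
[171.70557201 247.16073737] [292.05659466 245.79327131]
```

View pics/crop1.png

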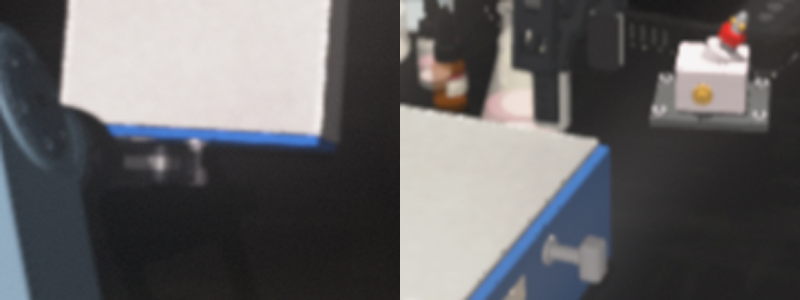

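The gripper hovers beside and above the pull, which is unmoved at about (197,248) in the top view. I'll correct the y offset and descend.

```bash
python3 -m handwheel '[{"travel":[0,0.12,0],"dr":[0,0,0.06]},{"travel":[0,0,0],"dr":[0,0,0]},{"travel":[0,0,0.12],"dr":[0,0,0]},{"travel":[0,0,0.2],"dr":[0,0,0]},{"travel":[0,0,0.2],"dr":[0,0,0]},{"travel":[0,0,0.15],"dr":[0,0,0]},{"travel":[0,0,0.08],"dr":[0,0,0]},{"travel":[0,0,0],"dr":[0,0,0]},{"travel":[0,0,0],"dr":[0,0,0]}]'
python3 - <<'E'
from h import *
togo((.53,.2925,.063),xyaw=-.06)
E
```

```text
time_s: 3.45
eef_pos: [0.5359, 0.2841, 0.0921]
eef_rot: [-0.007, 0.999, -0.036, 0.008]
wrist_force: [0.4, -0.1, 0.5]
opening: 0.997
t 3.45 pos [0.5359 0.2841 0.0921] travel [-0.046 -0.05   0.194] dr [-0.028 -0.029 -0.022] F [ 0.4 -0.1  0.5] open 0.997
```

```bash
python3 -m handwheel '[{"travel":[-0.04,-0.05,0.05],"dr":[-0.03,-0.03,-0.02]},{"travel":[0,0,0.06],"dr":[0,0,0]},{"travel":[0,0,0.05],"dr":[0,0,0]},{"travel":[0,0,0.03],"dr":[0,0,0]},{"travel":[0,0,0],"dr":[0,0,0]}]'
python3 - <<'E'
from h import *
togo((.53,.2925,.063),xyaw=-.06)
grab("side","side2"); s=cv2.imread("pics/side2.png")
cv2.imwrite("pics/crop2.png",cv2.resize(s[230:350,220:380],(560,420),interpolation=cv2.INTER_CUBIC))
E
```

```text
time_s: 3.87
eef_pos: [0.5337, 0.294, 0.0669]
eef_rot: [-0.0, 1.0, -0.03, 0.003]
wrist_force: [-1.0, -0.6, -0.5]
opening: 1.0
t 3.87 pos [0.5337 0.294  0.0669] travel [-0.024  0.011  0.026] dr [-0.001 -0.012  0.001] F [-1.  -0.6 -0.5] open 1.0
```

View pics/crop2.png

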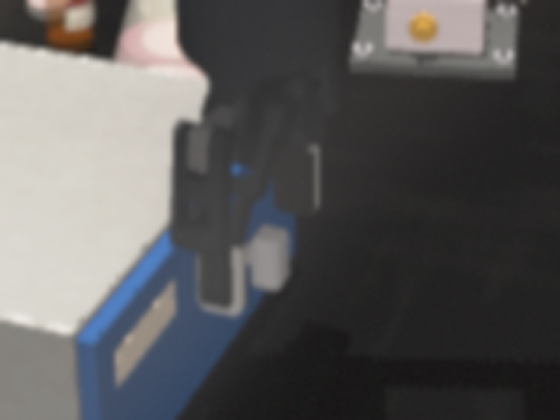

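The pull head is between the two fingers, at crop (268,258). I'll close on it.

```bash
python3 -m handwheel '[{"travel":[-0.02,0.01,0.01],"dr":[0,0,0]},{"travel":[0,0,0],"dr":[0,0,0]},{"travel":[0,0,0],"dr":[0,0,0]},{"travel":[0,0,0],"dr":[0,0,0]},{"travel":[0,0,0],"dr":[0,0,0]},{"travel":[0,0,0],"dr":[0,0,0]},{"travel":[0,0,0],"dr":[0,0,0]},{"travel":[0,0,0],"dr":[0,0,0]},{"travel":[0,0,0],"dr":[0,0,0]},{"travel":[0,0,0],"dr":[0,0,0]},{"travel":[0,0,0],"dr":[0,0,0]},{"travel":[0,0,0],"dr":[0,0,0]}]' -1
python3 -c "
from h import *
togo((.53,.2925,.063),xyaw=-.06)"
```

```text
time_s: 4.92
eef_pos: [0.531, 0.2925, 0.0669]
eef_rot: [-0.0, 1.0, -0.03, 0.004]
wrist_force: [0.4, -0.0, -0.3]
opening: 0.198
t 4.92 pos [0.531  0.2925 0.0669] travel [-0.007  0.     0.026] dr [-0.002 -0.015  0.001] F [ 0.4 -0.  -0.3] open 0.198
```

```bash
python3 -m handwheel '[{"travel":[-0.05,0,0],"dr":[0,0,0]},{"travel":[-0.1,0,0],"dr":[0,0,0]},{"travel":[-0.1,0,0],"dr":[0,0,0]},{"travel":[-0.1,0,0],"dr":[0,0,0]},{"travel":[-0.1,0,0],"dr":[0,0,0]},{"travel":[-0.1,0,0],"dr":[0,0,0]},{"travel":[-0.1,0,0],"dr":[0,0,0]},{"travel":[-0.1,0,0],"dr":[0,0,0]},{"travel":[0,0,0],"dr":[0,0,0]}]'
python3 -c "
from h import *
togo((.531-.148*.998,.2925+.148*.06,.0669),xyaw=-.06)"
```

```text
time_s: 5.67
eef_pos: [0.4158, 0.2988, 0.0669]
eef_rot: [-0.001, 1.0, -0.03, 0.008]
wrist_force: [-1.7, 0.8, -0.2]
opening: 0.199
t 5.67 pos [0.4158 0.2988 0.0669] travel [-0.217 -0.004 -0.004] dr [-0.004 -0.031  0.   ] F [-1.7  0.8 -0.2] open 0.199
```

```bash
python3 -m handwheel '[{"travel":[-0.08,0,0],"dr":[0,0,0]},{"travel":[-0.08,0,0],"dr":[0,0,0]},{"travel":[-0.06,0,0],"dr":[0,0,0]},{"travel":[-0.02,0,0],"dr":[0,0,0]},{"travel":[0,0,0],"dr":[0,0,0]},{"travel":[0,0,0],"dr":[0,0,0]}]'
python3 -c "
from h import *
togo((.531-.148*.998,.2925+.148*.06,.0669),xyaw=-.06)"
```

```text
time_s: 6.17
eef_pos: [0.377, 0.3009, 0.0669]
eef_rot: [-0.001, 1.0, -0.029, 0.009]
wrist_force: [1.5, 0.2, -1.7]
opening: 0.197
t 6.17 pos [0.377  0.3009 0.0669] travel [ 0.041 -0.005  0.001] dr [-0.005 -0.035  0.002] F [ 1.5  0.2 -1.7] open 0.197
```

```bash
python3 -m handwheel '[{"travel":[0,0,0],"dr":[0,0,0]},{"travel":[0,0,0],"dr":[0,0,0]},{"travel":[0,0,0],"dr":[0,0,0]},{"travel":[0,0,0],"dr":[0,0,0]},{"travel":[0,0,0],"dr":[0,0,0]},{"travel":[0,0,0],"dr":[0,0,0]},{"travel":[0,0,-0.15],"dr":[0,0,0]},{"travel":[0,0,-0.25],"dr":[0,0,0]},{"travel":[0,0,-0.25],"dr":[0,0,0]},{"travel":[0,0,-0.25],"dr":[0,0,0]},{"travel":[0,0.15,-0.15],"dr":[0,0,0]},{"travel":[0,0.25,0],"dr":[0,0,0]},{"travel":[0,0.25,0],"dr":[0,0,0]},{"travel":[0,0.25,0],"dr":[0,0,0]},{"travel":[0,0.25,0],"dr":[0,0,0]},{"travel":[0,0.1,0],"dr":[0,0,0]},{"travel":[0,0,0],"dr":[0,0,0]}]' 1
python3 - <<'E'
from h import *
togo((.45,.29,.2),xyaw=-.06)
t=grab("top","top3");s=grab("side","side3")
f=lambda im,x,y,w,h:cv2.resize(im[y:y+h,x:x+w],(400,300),interpolation=cv2.INTER_CUBIC)
cv2.imwrite("pics/crop3.png",np.hstack([f(t,130,200,128,96),f(s,230,230,160,120)]))
E
```

```text
time_s: 7.58
eef_pos: [0.3643, 0.107, 0.2334]
eef_rot: [0.0, 1.0, -0.027, 0.013]
wrist_force: [0.1, 0.0, -0.4]
opening: 1.004
t 7.58 pos [0.3643 0.107  0.2334] travel [ 0.497 -1.25   0.236] dr [-0.001 -0.048  0.01 ] F [ 0.1  0.  -0.4] open 1.004
```

View pics/crop3.png

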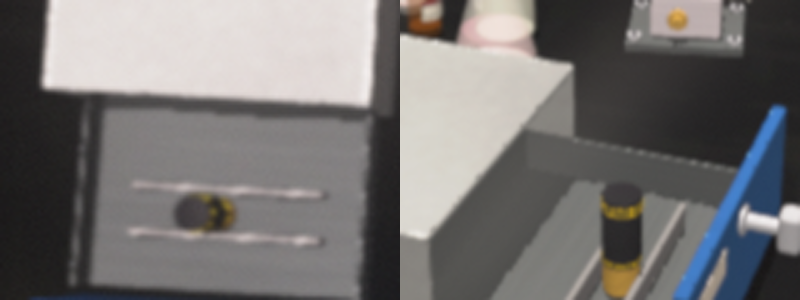

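The drawer is open and the coupler stands in it. Its top is at about (191.8,268.2) in the top view and (318.8,306.8) in the side view.

```bash
python3 - <<'E'
from h import *
print(plane("top",191.8,268.2,.088),tri((191.8,268.2),(318.8,306.8)),plane("side",318.8,306.8,.088))
X=plane("top",191.8,268.2,.088)
# expected along cabinet x: front edge x ~ .549+.0604y +~.018 ; coupler = front outer face +80mm
d=.154; print("expected x", (.549+.0604*X[1]-.005)-d*.998+.08)
togo((X[0],X[1],.2),xyaw=-.06)
E
```

```text
[0.48757945 0.30144937 0.088     ] (array([0.48801069, 0.30162189, 0.0878179 ]), np.float64(0.0008888447247445167)) [0.48837609 0.30194469 0.088     ]
expected x 0.48851554214069415
t 7.68 pos [0.3645 0.109  0.2333] travel [ 0.745 -1.325  0.243] dr [-0.003 -0.048  0.012] F [ 0.5 -0.3  0.4] open 1.001
```

```bash
python3 -m handwheel '[{"travel":[0.1,-0.19,0],"dr":[0,-0.04,0.01]},{"travel":[0.1,-0.19,0],"dr":[0,0,0]},{"travel":[0.1,-0.19,0],"dr":[0,0,0]},{"travel":[0.1,-0.19,0],"dr":[0,0,0]},{"travel":[0.1,-0.19,0],"dr":[0,0,0]},{"travel":[0.1,-0.18,0],"dr":[0,0,0]},{"travel":[0.06,-0.1,0],"dr":[0,0,0]},{"travel":[0,0,0],"dr":[0,0,0]},{"travel":[0,0,0],"dr":[0,0,0]}]'
python3 -c "
from h import *
togo((.488,.3017,.046),xyaw=-.06)"
```

```text
time_s: 8.43
eef_pos: [0.4748, 0.3097, 0.2302]
eef_rot: [-0.002, 1.0, -0.025, 0.0]
wrist_force: [0.7, -0.2, 0.4]
opening: 0.998
t 8.43 pos [0.4748 0.3097 0.2302] travel [0.09  0.053 1.228] dr [-0.006 -0.001  0.018] F [ 0.7 -0.2  0.4] open 0.998
```

```bash
python3 -m handwheel '[{"travel":[0.09,0.05,0],"dr":[0,0,0]},{"travel":[0,0,0.15],"dr":[0,0,0]},{"travel":[0,0,0.2],"dr":[0,0,0]},{"travel":[0,0,0.2],"dr":[0,0,0]},{"travel":[0,0,0.15],"dr":[0,0,0]},{"travel":[0,0,0.06],"dr":[0,0,0]},{"travel":[0,0,0],"dr":[0,0,0]},{"travel":[0,0,0],"dr":[0,0,0]}]'
python3 -c "
from h import *
togo((.488,.3017,.046),xyaw=-.06)"
```

```text
time_s: 9.1
eef_pos: [0.4891, 0.2982, 0.1141]
eef_rot: [-0.001, 1.0, -0.025, 0.002]
wrist_force: [0.2, 0.3, 0.4]
opening: 0.998
t 9.1 pos [0.4891 0.2982 0.1141] travel [-0.01  -0.022  0.454] dr [-0.005 -0.007  0.021] F [0.2 0.3 0.4] open 0.998
```

```bash
python3 -m handwheel '[{"travel":[-0.01,-0.02,0.1],"dr":[0,-0.01,0.02]},{"travel":[0,0,0.12],"dr":[0,0,0]},{"travel":[0,0,0.12],"dr":[0,0,0]},{"travel":[0,0,0.06],"dr":[0,0,0]},{"travel":[0,0,0.03],"dr":[0,0,0]},{"travel":[0,0,0],"dr":[0,0,0]},{"travel":[0,0,0],"dr":[0,0,0]}]'
python3 -c "
from h import *
togo((.488,.3017,.046),xyaw=-.06)"
```

```text
time_s: 9.68
eef_pos: [0.4941, 0.3037, 0.0537]
eef_rot: [-0.004, 0.999, -0.032, 0.006]
wrist_force: [-0.1, 0.6, -0.5]
opening: 1.001
t 9.68 pos [0.4941 0.3037 0.0537] travel [-0.04   0.016  0.051] dr [-0.016 -0.021 -0.007] F [-0.1  0.6 -0.5] open 1.001
```

```bash
python3 -m handwheel '[{"travel":[-0.04,0.01,0.03],"dr":[-0.02,-0.02,0]},{"travel":[0,0,0.02],"dr":[0,0,0]},{"travel":[0,0,0],"dr":[0,0,0]}]'
python3 -c "
from h import *
togo((.488,.3017,.046),xyaw=-.06)"
```

```text
time_s: 9.93
eef_pos: [0.4891, 0.3032, 0.048]
eef_rot: [0.001, 0.999, -0.032, 0.002]
wrist_force: [0.3, 0.3, -0.0]
opening: 1.002
t 9.93 pos [0.4891 0.3032 0.048 ] travel [-0.007  0.01   0.013] dr [ 0.003 -0.006 -0.007] F [ 0.3  0.3 -0. ] open 1.002
```

```bash
python3 -m handwheel '[{"travel":[0,0,0],"dr":[0,0,0]},{"travel":[0,0,0],"dr":[0,0,0]},{"travel":[0,0,0],"dr":[0,0,0]},{"travel":[0,0,0],"dr":[0,0,0]},{"travel":[0,0,0],"dr":[0,0,0]},{"travel":[0,0,0],"dr":[0,0,0]},{"travel":[0,0,0],"dr":[0,0,0]},{"travel":[0,0,0],"dr":[0,0,0]},{"travel":[0,0,0],"dr":[0,0,0]},{"travel":[0,0,0],"dr":[0,0,0]},{"travel":[0,0,-0.05],"dr":[0,0,0]},{"travel":[0,0,-0.1],"dr":[0,0,0]},{"travel":[0,0,-0.15],"dr":[0,0,0]},{"travel":[0,0,-0.2],"dr":[0,0,0]},{"travel":[0,0,-0.25],"dr":[0,0,0]},{"travel":[0,0,-0.25],"dr":[0,0,0]},{"travel":[0,0,-0.25],"dr":[0,0,0]},{"travel":[0,0,-0.1],"dr":[0,0,0]},{"travel":[0,0,0],"dr":[0,0,0]}]' -1
python3 -c "
from h import *
togo((.488,.3017,.22),xyaw=-.06)"
```

```text
time_s: 11.52
eef_pos: [0.4858, 0.3025, 0.2608]
eef_rot: [0.002, 0.999, -0.032, -0.001]
wrist_force: [0.4, -0.3, -1.0]
opening: 0.31
t 11.52 pos [0.4858 0.3025 0.2608] travel [0.015 0.003 0.272] dr [ 0.007  0.004 -0.007] F [ 0.4 -0.3 -1. ] open 0.31
```

```bash
python3 -m handwheel '[{"travel":[0,0.1,0],"dr":[0,0,0]},{"travel":[0,0.2,0],"dr":[0,0,0]},{"travel":[0,0.2,0],"dr":[0,0,0]},{"travel":[0,0.2,0],"dr":[0,0,0]},{"travel":[0,0.2,0],"dr":[0,0,0]},{"travel":[0,0.2,0],"dr":[0,0,0]},{"travel":[0,0.2,0],"dr":[0,0,0]},{"travel":[0,0.2,0],"dr":[0,0,0]},{"travel":[0,0.2,0],"dr":[0,0,0]},{"travel":[0,0.2,0],"dr":[0,0,0]},{"travel":[0,0.2,0],"dr":[0,0,0]},{"travel":[0,0.2,0],"dr":[0,0,0]},{"travel":[0,0.2,0],"dr":[0,0,0]},{"travel":[0,0.2,0],"dr":[0,0,0]},{"travel":[0,0.1,0],"dr":[0,0,0]},{"travel":[0,0,0],"dr":[0,0,0]}]'
python3 - <<'E'
from h import *
a=np.array([-.415,-.0798,.906]);tip=np.array([.520,-.113,.1])
togo(tip+.12*a,-a,.19)
E
```

```text
time_s: 12.85
eef_pos: [0.4373, -0.1398, 0.2351]
eef_rot: [-0.001, 0.999, -0.03, -0.021]
wrist_force: [0.6, -0.9, -1.2]
opening: 0.314
t 12.85 pos [ 0.4373 -0.1398  0.2351] travel [ 0.219 -0.128  0.167] dr [ 0.094  0.909 -0.473] F [ 0.6 -0.9 -1.2] open 0.314
```

```bash
python3 -m handwheel '[{"travel":[0,0,0],"dr":[0.02,0.18,-0.09]},{"travel":[0,0,0],"dr":[0.02,0.18,-0.09]},{"travel":[0,0,0],"dr":[0.02,0.18,-0.09]},{"travel":[0,0,0],"dr":[0.02,0.18,-0.09]},{"travel":[0,0,0],"dr":[0.02,0.18,-0.09]},{"travel":[0,0,0],"dr":[0,0,0]},{"travel":[0,0,0],"dr":[0,0,0]}]'
python3 - <<'E'
from h import *
a=np.array([-.415,-.0798,.906]);tip=np.array([.520,-.113,.1])
togo(tip+.12*a,-a,.19)
E
```

```text
time_s: 13.43
eef_pos: [0.4307, -0.1351, 0.2219]
eef_rot: [-0.028, 0.972, 0.088, 0.215]
wrist_force: [-0.0, -1.0, -0.3]
opening: 0.312
t 13.43 pos [ 0.4307 -0.1351  0.2219] travel [ 0.211 -0.033  0.196] dr [-0.023 -0.001 -0.025] F [-0.  -1.  -0.3] open 0.312
```

```bash
python3 -m handwheel '[{"travel":[0.1,-0.015,0.1],"dr":[-0.02,0,-0.02]},{"travel":[0.1,-0.015,0.1],"dr":[0,0,0]},{"travel":[0,0,0.1],"dr":[0,0,0]},{"travel":[0,0,0.06],"dr":[0,0,0]},{"travel":[0,0,0],"dr":[0,0,0]},{"travel":[0,0,0],"dr":[0,0,0]}]'
python3 - <<'E'
from h import *
a=np.array([-.415,-.0798,.906]);tip=np.array([.520,-.113,.1])
togo(tip+.076*a,-a,.19)
p,r=rot(); print("tool z",r.apply([0,0,1]))
t=grab("top","top4");s=grab("side","side4")
f=lambda im,x,y,w,h:cv2.resize(im[y:y+h,x:x+w],(400,300),interpolation=cv2.INTER_CUBIC)
cv2.imwrite("pics/crop4.png",np.hstack([f(t,330,210,80,60),f(s,300,150,96,72)]))
z=r.apply([0,0,1])
for n in("top","side"):print(n,"rim pred",proj(n,p+.036*z),"top of coupler",proj(n,p-.04*z),"tip",proj(n,tip))
E
```

```text
time_s: 13.93
eef_pos: [0.481, -0.1181, 0.1823]
eef_rot: [-0.022, 0.974, 0.088, 0.208]
wrist_force: [-0.2, -0.5, -1.0]
opening: 0.315
t 13.93 pos [ 0.481  -0.1181  0.1823] travel [0.007 0.016 0.101] dr [-0.005  0.027 -0.021] F [-0.2 -0.5 -1. ] open 0.315
tool z [ 0.40175218  0.08011315 -0.9122374 ]
top rim pred [375.98120515 264.50823893] top of coupler [382.82317921 279.46909124] tip [372.64360916 253.93518839]
side rim pred [369.04421774 186.99798607] top of coupler [384.53682296 158.12292003] tip [357.54640257 206.21667124]
```

View pics/crop4.png

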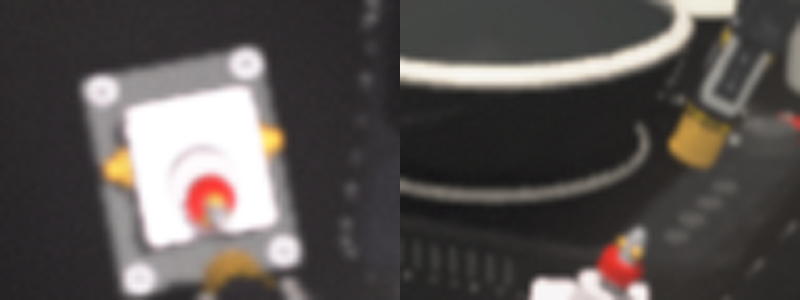

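The coupler is held tilted and its brass mouth faces the nipple. In the side view the mouth is at about (370,188) and the tip at about (357,206). I'll compare blob centroids with the predictions to find the lateral error.

```bash
python3 - <<'E'
from h import *
a=np.array([-.415,-.0798,.906]);tip=np.array([.520,-.113,.1])
p,r=rot();z=r.apply([0,0,1])
for n in("top","side"):
    im=cv2.imread(f"pics/{n}4.png")
    print(n,"red",[b for b in blobs(im,(0,150,90),(8,255,255)) if 340<b[0][0]<400],"pred",proj(n,tip-.026*a))
    print("  yel",[b for b in blobs(im,(10,110,60),(32,255,255),4) if 340<b[0][0]<410],"pred brass",proj(n,p+.0245*z),proj(n,p+.036*z))
    for s in (.03,.004): pass
    J=[(proj(n,tip+.01*e)-proj(n,tip)).round(1).tolist() for e in np.vstack([np.cross([0,1,0],a),np.cross(a,[1,0,0]),a])]; print("  px per cm along toolish x,-y,a",J)
E
```

```text
top red [([370.6, 248.8], [368, 246, 8, 8, 34])] pred [370.7248644  249.64588464]
  yel [([340.9, 149.8], [337, 148, 7, 4, 13]), ([384.3, 237.4], [383, 235, 4, 6, 21]), ([353.2, 243.2], [351, 240, 5, 7, 29]), ([372.8, 249.6], [372, 249, 3, 2, 5]), ([375.7, 263.7], [371, 261, 11, 7, 50]), ([383.6, 272.6], [379, 271, 10, 5, 25])] pred brass [377.23129844 266.62342626] [376.26350033 264.49565214]
  px per cm along toolish x,-y,a [[0.1, -4.1], [-4.0, -0.0], [0.8, 1.7]]
side red [([351.7, 213.6], [347, 208, 11, 11, 55])] pred [352.49155881 215.31342548]
  yel [([377.6, 158.2], [377, 157, 2, 3, 5]), ([370.7, 182.7], [364, 175, 15, 15, 155]), ([352.5, 207.5], [352, 207, 2, 2, 4]), ([356.5, 211.0], [356, 210, 2, 3, 6]), ([340.7, 237.4], [338, 234, 7, 7, 39])] pred brass [371.39611783 182.39078913] [369.09764436 186.65888729]
  px per cm along toolish x,-y,a [[-3.7, -2.1], [-0.9, 1.1], [2.0, -3.5]]
```

```bash
python3 - <<'E'
from h import *
a=np.array([-.415,-.0798,.906]);tip=np.array([.520,-.113,.1])
p,r=rot();z=r.apply([0,0,1])
def pan(n,x,y,pts,c):
    im=cv2.resize(cv2.imread(f"pics/{n}4.png")[y:y+24,x:x+32],(400,300),interpolation=cv2.INTER_CUBIC)
    q=[((proj(n,X)-(x,y)+.5)*12.5).astype(int) for X in pts]
    for u in q: cv2.drawMarker(im,tuple(map(int,u)),c,0,12,1)
    return im
N=[tip,tip-.012*a,tip-.02*a,tip-.032*a];C=[p+.036*z,p+.0245*z,p+.013*z]
cv2.imwrite("pics/crop5.png",np.vstack([np.hstack([pan("top",355,238,N,(0,255,0)),pan("side",340,198,N,(0,255,0))]),np.hstack([pan("top",361,254,C,(255,255,0)),pan("side",356,170,C,(255,255,0))])]))
E
```

```text
(no output)
```

View pics/crop5.png

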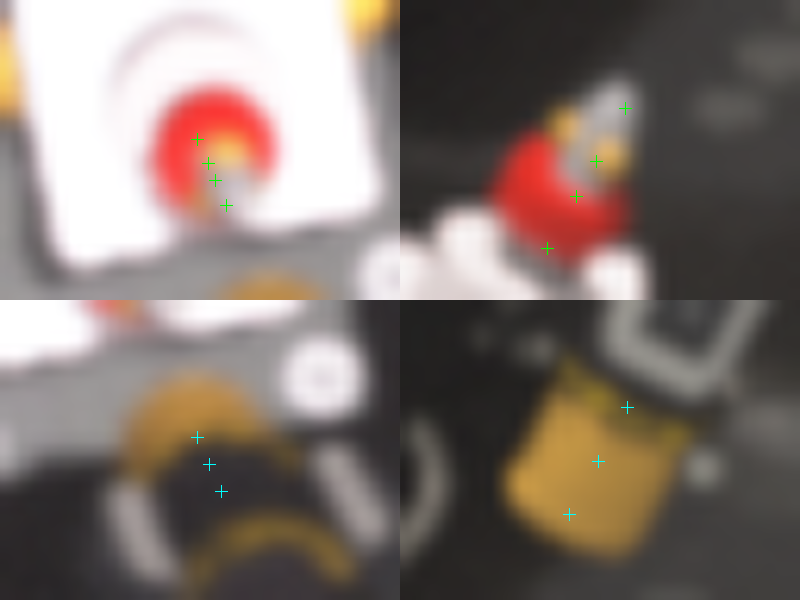

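```bash
python3 - <<'E'
from h import *
a=np.array([-.415,-.0798,.906]);tip=np.array([.520,-.113,.1])
X0=tip-.02*a
ex=np.cross(np.array([-.19,.98,0]),a);ex/=np.linalg.norm(ex);ey=np.cross(-a,ex)
J=np.vstack([np.array([(proj(n,X0+.001*e)-proj(n,X0)) for e in np.eye(3)]).T for n in("top","side")])
for r in((.9,.3,-.3,-1.8),(.9,-.3,-.5,-1.5),(.9,.4,0,-2.2)):
    d,res,_,_=np.linalg.lstsq(J,np.array(r),rcond=None);print("dX mm",d.round(2),"resid",(J@d-r).round(2),"tool x,y,along a",round(d@ex,2),round(d@ey,2),round(d@a,2))
E
```

```text
dX mm [ 0.14 -1.49  3.88] resid [-0.09 -0.43  0.45  0.03] tool x,y,along a 1.5 1.49 3.58
dX mm [ 1.11 -1.68  2.94] resid [-0.05 -0.24  0.25  0.01] tool x,y,along a 1.94 1.87 2.34
dX mm [-0.35 -1.43  5.  ] resid [-0.07 -0.34  0.36  0.02] tool x,y,along a 1.56 1.34 4.78
```

The coupler sits where predicted, and the nipple is about 1.5 mm further along tool +x and +y. I'll apply that offset and approach to 10 mm above the tip.

```bash
cat >> h.py <<'E'
A=np.array([-.415,-.0798,.906]);A/=np.linalg.norm(A)
EX=np.cross(np.array([-.19,.98,0]),A);EX/=np.linalg.norm(EX);EY=np.cross(-A,EX)
TIP=np.array([.520,-.113,.1])+.0016*EX+.0015*EY
def st(depth):
    "depth of rim below the tip wanted (m)"
    p,r=rot();rim=p+.036*r.apply([0,0,1]);d=rim-TIP
    print("rim rel. tip mm: x %.1f y %.1f along %.1f"%tuple(1e3*np.array([d@EX,d@EY,d@A])),"F tool",r.inv().apply(ctrl.get_obs()["wrist_force"]).round(1));togo(TIP+(.036-depth)*A,-A,.19)
E
python3 -m handwheel '[{"travel":[0.015,0.025,0.05],"dr":[0,0.03,-0.02]},{"travel":[0,0,0.05],"dr":[0,0,0]},{"travel":[0,0,0.05],"dr":[0,0,0]},{"travel":[0,0,0.03],"dr":[0,0,0]},{"travel":[0,0,0],"dr":[0,0,0]},{"travel":[0,0,0],"dr":[0,0,0]}]'
python3 -c "
from h import *
st(-.01)"
```

```text
time_s: 14.53
eef_pos: [0.4962, -0.1205, 0.1603]
eef_rot: [-0.02, 0.972, 0.092, 0.217]
wrist_force: [0.3, -0.3, -2.0]
opening: 0.313
rim rel. tip mm: x 1.5 y 1.5 along 29.1 F tool [-0.7  0.3  1.9]
t 14.53 pos [ 0.4962 -0.1205  0.1603] travel [-0.01  -0.01   0.127] dr [ 0.003 -0.006 -0.003] F [ 0.3 -0.3 -2. ] open 0.313
```

```bash
python3 -m handwheel '[{"travel":[-0.01,-0.01,0.03],"dr":[0,0,0]},{"travel":[0,0,0.04],"dr":[0,0,0]},{"travel":[0,0,0.04],"dr":[0,0,0]},{"travel":[0,0,0.02],"dr":[0,0,0]},{"travel":[0,0,0],"dr":[0,0,0]},{"travel":[0,0,0],"dr":[0,0,0]}]'
python3 - <<'E'
from h import *
st(-.005)
def pan(n,x,y,w):
    return cv2.resize(grab(n,n+"6")[y:y+w*3//4,x:x+w],(400,300),interpolation=cv2.INTER_CUBIC)
cv2.imwrite("pics/crop6.png",np.hstack([pan("top",348,230,48),pan("side",332,170,64)]))
E
```

```text
time_s: 15.03
eef_pos: [0.5033, -0.1175, 0.1404]
eef_rot: [-0.02, 0.972, 0.091, 0.217]
wrist_force: [0.7, 0.2, -1.8]
opening: 0.312
rim rel. tip mm: x -0.0 y -0.2 along 7.9 F tool [-0.1 -0.1  1.9]
t 15.03 pos [ 0.5033 -0.1175  0.1404] travel [0.001 0.001 0.019] dr [ 0.004 -0.005 -0.004] F [ 0.7  0.2 -1.8] open 0.312
```

View pics/crop6.png

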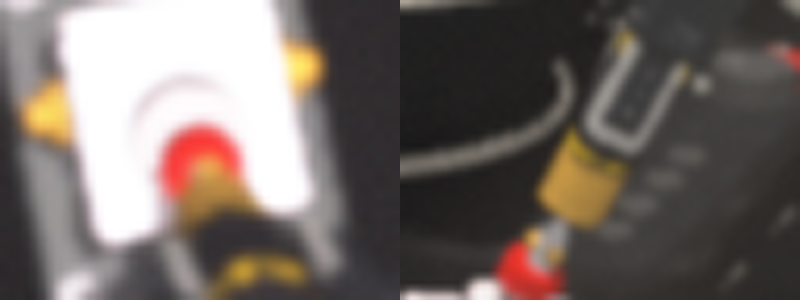

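The mouth lines up with the nipple within about 1 mm in both views. The tip is at crop (562,222) and the mouth centre at about (572,210). I'll nudge slightly and start sliding on.

```bash
python3 -m handwheel '[{"travel":[0.006,0.004,0.02],"dr":[0,0,0]},{"travel":[0,0,0.03],"dr":[0,0,0]},{"travel":[0,0,0.03],"dr":[0,0,0]},{"travel":[0,0,0.03],"dr":[0,0,0]},{"travel":[0,0,0],"dr":[0,0,0]}]'
python3 -c "
from h import *
st(.01)"
```

```text
time_s: 15.55
eef_pos: [0.5113, -0.1174, 0.1253]
eef_rot: [-0.019, 0.972, 0.092, 0.217]
wrist_force: [-6.8, -2.0, 1.4]
opening: 0.312
rim rel. tip mm: x 0.7 y 1.3 along -9.1 F tool [-5.8  0.7 -4.2]
t 15.55 pos [ 0.5113 -0.1174  0.1253] travel [-0.004 -0.008  0.006] dr [ 0.006 -0.004 -0.   ] F [-6.8 -2.   1.4] open 0.312
```

```bash
python3 -m handwheel '[{"travel":[-0.008,-0.004,0],"dr":[0,0,0]},{"travel":[0,0,0],"dr":[0,0,0]},{"travel":[0,0,0.01],"dr":[0,0,0]},{"travel":[0,0,0],"dr":[0,0,0]}]'
python3 -c "
from h import *
st(.02)"
```

```text
time_s: 15.88
eef_pos: [0.5117, -0.1177, 0.1241]
eef_rot: [-0.018, 0.972, 0.093, 0.217]
wrist_force: [-5.2, -0.5, 2.9]
opening: 0.314
rim rel. tip mm: x 0.4 y 1.7 along -10.3 F tool [-3.4 -0.5 -4.8]
t 15.88 pos [ 0.5117 -0.1177  0.1241] travel [-0.003 -0.011  0.065] dr [ 0.008 -0.004  0.003] F [-5.2 -0.5  2.9] open 0.314
```

```bash
python3 -m handwheel '[{"travel":[-0.004,0,0.03],"dr":[0,0,0]},{"travel":[0,0,0.03],"dr":[0,0,0]},{"travel":[0,0,0.03],"dr":[0,0,0]},{"travel":[0,0,0.03],"dr":[0,0,0]},{"travel":[0,0,0],"dr":[0,0,0]}]'
python3 -c "
from h import *
st(.02)"
```

```text
time_s: 16.3
eef_pos: [0.5194, -0.1165, 0.1102]
eef_rot: [-0.019, 0.971, 0.096, 0.217]
wrist_force: [-9.0, 1.2, 7.2]
opening: 0.31
rim rel. tip mm: x 1.6 y 1.9 along -26.2 F tool [ -4.7  -2.9 -10.2]
t 16.3 pos [ 0.5194 -0.1165  0.1102] travel [-0.01  -0.012 -0.042] dr [ 0.004 -0.004  0.013] F [-9.   1.2  7.2] open 0.31
```

```bash
python3 -m handwheel '[{"travel":[-0.006,0.0,0.02],"dr":[0,0,0]},{"travel":[0,0,0.02],"dr":[0,0,0]},{"travel":[0,0,0],"dr":[0,0,0]},{"travel":[0,0,0],"dr":[0,0,0]}]'
python3 - <<'E'
from h import *
st(.028)
def pan(n,x,y,w):
    return cv2.resize(grab(n,n+"7")[y:y+w*3//4,x:x+w],(400,300),interpolation=cv2.INTER_CUBIC)
cv2.imwrite("pics/crop7.png",np.hstack([pan("top",348,230,48),pan("side",332,186,48)]))
E
```

```text
time_s: 16.63
eef_pos: [0.5203, -0.1164, 0.1106]
eef_rot: [-0.019, 0.971, 0.101, 0.216]
wrist_force: [-5.8, -0.5, 3.8]
opening: 0.314
rim rel. tip mm: x 2.5 y 1.8 along -26.2 F tool [-3.6 -0.7 -5.9]
t 16.63 pos [ 0.5203 -0.1164  0.1106] travel [-0.017 -0.013  0.012] dr [-0.002 -0.001  0.031] F [-5.8 -0.5  3.8] open 0.314
```

View pics/crop7.png

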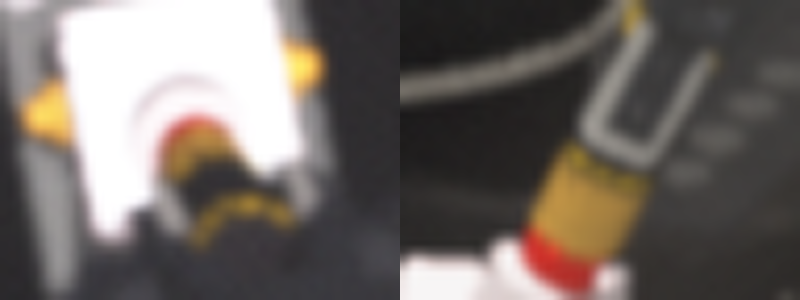

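The coupler is snapped on and its rim is against the red sleeve, at side crop (570,245). Zero rows let it relax, so I'll press with sustained rows.

```bash
python3 -m handwheel '[{"travel":[-0.008,-0.005,0.03],"dr":[0,0,0.02]},{"travel":[0,0,0.03],"dr":[0,0,0]},{"travel":[0,0,0.03],"dr":[0,0,0]},{"travel":[0,0,0.03],"dr":[0,0,0]}]'
python3 -c "
from h import *
st(.028)"
python3 -m handwheel '[{"travel":[-0.004,0,0.05],"dr":[0,0,0]},{"travel":[-0.004,0,0.05],"dr":[0,0,0]},{"travel":[-0.004,0,0.05],"dr":[0,0,0]}]'
python3 -c "
from h import *
st(.028)"
```

```text
time_s: 17.07
eef_pos: [0.5276, -0.1155, 0.108]
eef_rot: [-0.021, 0.97, 0.103, 0.217]
wrist_force: [-55.9, 4.6, 70.2]
opening: 0.31
rim rel. tip mm: x 8.3 y 2.2 along -31.7 F tool [-18.6 -15.9 -86.5]
t 17.07 pos [ 0.5276 -0.1155  0.108 ] travel [-0.054 -0.017 -0.025] dr [-0.009 -0.007  0.04 ] F [-55.9   4.6  70.2] open 0.31
time_s: 17.32
eef_pos: [0.5371, -0.1131, 0.1007]
eef_rot: [-0.022, 0.969, 0.11, 0.22]
wrist_force: [-46.7, 10.9, 55.6]
opening: 0.315
rim rel. tip mm: x 14.2 y 1.5 along -42.5 F tool [-14.8 -20.8 -68.8]
t 17.32 pos [ 0.5371 -0.1131  0.1007] travel [-0.091 -0.016 -0.097] dr [-0.019 -0.019  0.063] F [-46.7  10.9  55.6] open 0.315
```

That was too much push (87 N), and the pads slid along the coupler. I'll relax the push and look.

```bash
python3 -m handwheel '[{"travel":[0,0,0],"dr":[0,0,0]},{"travel":[0,0,0],"dr":[0,0,0]}]'
python3 - <<'E'
from h import *
st(.028)
def pan(n,x,y,w):
    return cv2.resize(grab(n,n+"8")[y:y+w*3//4,x:x+w],(400,300),interpolation=cv2.INTER_CUBIC)
cv2.imwrite("pics/crop8.png",np.hstack([pan("top",340,230,64),pan("side",332,170,80)]))
E
```

```text
time_s: 17.48
eef_pos: [0.5367, -0.113, 0.1025]
eef_rot: [-0.022, 0.969, 0.111, 0.22]
wrist_force: [-7.2, -0.8, 5.4]
opening: 0.311
rim rel. tip mm: x 14.7 y 1.3 along -40.7 F tool [-4.1 -0.8 -8. ]
t 17.48 pos [ 0.5367 -0.113   0.1025] travel [-0.094 -0.015 -0.086] dr [-0.019 -0.02   0.069] F [-7.2 -0.8  5.4] open 0.311
```

View pics/crop8.png

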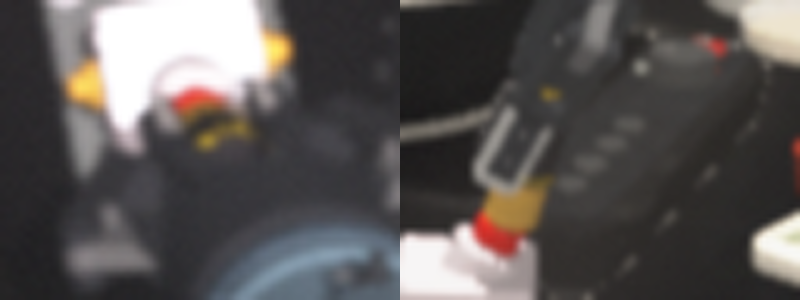

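The coupler is still snapped on, at side crop (510,210), but the pads have slid about 13 mm forward and down. I'll open half, back off and regrip centred.

```bash
python3 -m handwheel '[{"travel":[0,0,0],"dr":[0,0,0]},{"travel":[0,0,0],"dr":[0,0,0]},{"travel":[0,0,0],"dr":[0,0,0]},{"travel":[0,0,0],"dr":[0,0,0]},{"travel":[-0.03,0,-0.03],"dr":[0,0,0]},{"travel":[-0.04,0,-0.04],"dr":[0,0,0.03]},{"travel":[-0.02,0,-0.04],"dr":[0,0,0.02]},{"travel":[0,0,0],"dr":[0,0,0]},{"travel":[0,0,0],"dr":[0,0,0]}]' 0
python3 - <<'E'
from h import *
st(.020)
E
```

```text
time_s: 18.33
eef_pos: [0.5166, -0.1177, 0.1111]
eef_rot: [-0.025, 0.97, 0.096, 0.22]
wrist_force: [-0.1, 0.7, 0.4]
opening: 0.499
rim rel. tip mm: x -0.4 y 2.1 along -24.2 F tool [ 0.2 -0.7 -0.3]
t 18.33 pos [ 0.5166 -0.1177  0.1111] travel [ 0.005 -0.017 -0.028] dr [-0.019 -0.02   0.011] F [-0.1  0.7  0.4] open 0.499
```

```bash
python3 -m handwheel '[{"travel":[0,-0.008,-0.03],"dr":[-0.02,-0.02,0.01]},{"travel":[0,0,-0.01],"dr":[0,0,0]},{"travel":[0,0,0],"dr":[0,0,0]}]'
python3 - <<'E'
from h import *
st(.020)
def pan(n,x,y,w):
    return cv2.resize(grab(n,n+"9")[y:y+w*3//4,x:x+w],(400,300),interpolation=cv2.INTER_CUBIC)
cv2.imwrite("pics/crop9.png",np.hstack([pan("top",348,236,48),pan("side",332,180,64)]))
E
```

```text
time_s: 18.58
eef_pos: [0.5136, -0.1177, 0.1172]
eef_rot: [-0.02, 0.972, 0.092, 0.216]
wrist_force: [0.4, -0.3, 0.3]
opening: 0.504
rim rel. tip mm: x -0.8 y 2.0 along -17.4 F tool [ 0.4  0.4 -0.1]
t 18.58 pos [ 0.5136 -0.1177  0.1172] travel [ 0.006 -0.013  0.017] dr [ 0.004 -0.001 -0.   ] F [ 0.4 -0.3  0.3] open 0.504
```

View pics/crop9.png

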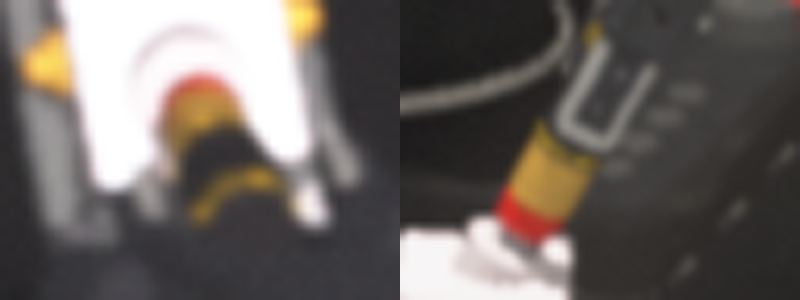

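The coupler sits straight and snapped on, the red sleeve is up, and the jaws straddle it. I'll close.

```bash
python3 -m handwheel '[{"travel":[0.003,0,0],"dr":[0,0,0]},{"travel":[0,0,0],"dr":[0,0,0]},{"travel":[0,0,0],"dr":[0,0,0]},{"travel":[0,0,0],"dr":[0,0,0]},{"travel":[0,0,0],"dr":[0,0,0]},{"travel":[0,0,0],"dr":[0,0,0]},{"travel":[0,0,0],"dr":[0,0,0]},{"travel":[0,0,0],"dr":[0,0,0]}]' -1
python3 -c "
from h import *
st(.020)"
python3 -m handwheel '[{"travel":[0,0,0.01],"dr":[0,0,0]},{"travel":[0,0,0.01],"dr":[0,0,0]},{"travel":[0,0,0.01],"dr":[0,0,0]}]'
python3 -c "
from h import *
st(.028)"
python3 -m handwheel '[{"travel":[0,0,0.01],"dr":[0,0,0]},{"travel":[0,0,0.01],"dr":[0,0,0]},{"travel":[0,0,0.01],"dr":[0,0,0]}]'
python3 -c "
from h import *
st(.028)"
```

```text
time_s: 19.35
eef_pos: [0.5141, -0.1174, 0.117]
eef_rot: [-0.021, 0.972, 0.093, 0.216]
wrist_force: [-1.8, 0.3, 2.1]
opening: 0.315
rim rel. tip mm: x -0.4 y 1.7 along -17.8 F tool [-0.7 -0.6 -2.6]
t 19.35 pos [ 0.5141 -0.1174  0.117 ] travel [ 0.003 -0.011  0.014] dr [ 0.    -0.001 -0.   ] F [-1.8  0.3  2.1] open 0.315
time_s: 19.6
eef_pos: [0.5159, -0.1171, 0.1136]
eef_rot: [-0.02, 0.972, 0.093, 0.216]
wrist_force: [-7.1, 0.1, 8.6]
opening: 0.313
rim rel. tip mm: x -0.1 y 1.7 along -21.6 F tool [ -2.6  -1.5 -10.8]
t 19.6 pos [ 0.5159 -0.1171  0.1136] travel [ 0.001 -0.012  0.042] dr [-0.    -0.001  0.002] F [-7.1  0.1  8.6] open 0.313
time_s: 19.85
eef_pos: [0.5175, -0.1168, 0.1103]
eef_rot: [-0.021, 0.972, 0.094, 0.215]
wrist_force: [-9.1, 0.5, 11.0]
opening: 0.312
rim rel. tip mm: x -0.1 y 1.7 along -25.3 F tool [ -3.4  -2.2 -13.7]
t 19.85 pos [ 0.5175 -0.1168  0.1103] travel [ 0.001 -0.012  0.018] dr [-0.001  0.001  0.005] F [-9.1  0.5 11. ] open 0.312
```

```bash
python3 -m handwheel '[{"travel":[0,0,0.01],"dr":[0,0,0]},{"travel":[0,0,0.01],"dr":[0,0,0]}]'
python3 -c "
from h import *
st(.028)"
python3 -m handwheel '[{"travel":[0,0,0.01],"dr":[0,0,0]},{"travel":[0,0,0.01],"dr":[0,0,0]}]'
python3 -c "
from h import *
st(.028)"
```

```text
time_s: 20.02
eef_pos: [0.5185, -0.1168, 0.1099]
eef_rot: [-0.021, 0.972, 0.096, 0.215]
wrist_force: [-30.6, 1.9, 39.0]
opening: 0.313
rim rel. tip mm: x 0.6 y 1.9 along -26.1 F tool [-10.4  -7.8 -47.8]
t 20.02 pos [ 0.5185 -0.1168  0.1099] travel [-0.004 -0.013  0.013] dr [-0.003  0.002  0.011] F [-30.6   1.9  39. ] open 0.313
time_s: 20.18
eef_pos: [0.5185, -0.1169, 0.1101]
eef_rot: [-0.021, 0.972, 0.098, 0.214]
wrist_force: [-25.4, 0.7, 29.2]
opening: 0.315
rim rel. tip mm: x 0.6 y 1.9 along -25.9 F tool [-10.2  -5.7 -37. ]
t 20.18 pos [ 0.5185 -0.1169  0.1101] travel [-0.004 -0.014  0.014] dr [-0.005  0.006  0.019] F [-25.4   0.7  29.2] open 0.315
```

The sleeve is on its stop, with the force rising sharply at -26 nominal. I'll ease the push and check the hold during camera calls.

```bash
python3 -m handwheel '[{"travel":[-0.002,0,0.006],"dr":[0,0,0]},{"travel":[0,0,0.006],"dr":[0,0,0]},{"travel":[0,0,0.006],"dr":[0,0,0]}]'
python3 - <<'E'
from h import *
st(.028)
for i in range(10): s=viewer.camera("side")
st(.028);print(np.abs(ctrl.get_obs()["dq"]).max())
for i in range(10): s=viewer.camera("side")
t=grab("top","top10");s=grab("side","side10");st(.028)
f=lambda im,x,y,w:cv2.resize(im[y:y+w*3//4,x:x+w],(400,300),interpolation=cv2.INTER_CUBIC)
cv2.imwrite("pics/crop10.png",np.hstack([f(t,348,236,48),f(s,332,180,64)]))
E
```

```text
time_s: 20.43
eef_pos: [0.5181, -0.1169, 0.1101]
eef_rot: [-0.021, 0.972, 0.1, 0.213]
wrist_force: [-14.3, 0.6, 18.2]
opening: 0.317
rim rel. tip mm: x 0.1 y 1.8 along -25.7 F tool [ -5.   -3.5 -22.3]
t 20.43 pos [ 0.5181 -0.1169  0.1101] travel [-0.002 -0.013  0.015] dr [-0.008  0.009  0.025] F [-14.3   0.6  18.2] open 0.317
rim rel. tip mm: x 0.1 y 1.8 along -25.8 F tool [ -4.9  -3.4 -22.8]
t 20.93 pos [ 0.5181 -0.1169  0.1101] travel [-0.002 -0.013  0.015] dr [-0.008  0.009  0.026] F [-14.4   0.5  18.6] open 0.311
0.0010377889007417889
rim rel. tip mm: x 0.1 y 1.8 along -25.8 F tool [ -6.1  -3.4 -22.3]
t 21.53 pos [ 0.5181 -0.1169  0.1101] travel [-0.002 -0.013  0.015] dr [-0.008  0.009  0.026] F [-15.3   0.3  17.7] open 0.313
```

I've reached the picture limit, so I'll check the sleeve numerically from the blobs. I'm comparing the current image with the sleeve-up one.

```bash
python3 - <<'E'
from h import *
for k in("9","10"):
    im=cv2.imread(f"pics/side{k}.png")
    print(k,"red",[b for b in blobs(im,(0,150,90),(8,255,255)) if 335<b[0][0]<370],"brass",[b for b in blobs(im,(10,110,60),(32,255,255),25) if 335<b[0][0]<385])
print((proj("side",TIP)-proj("side",TIP-.008*A)).round(1),"px per 8 mm")
E
```

```text
9 red [([351.5, 214.4], [347, 210, 11, 8, 38])] brass [([355.4, 207.7], [349, 199, 14, 16, 135]), ([340.7, 237.4], [338, 234, 7, 7, 39])]
10 red [([350.0, 217.1], [347, 213, 8, 8, 30])] brass [([353.6, 210.3], [347, 202, 15, 16, 135]), ([340.7, 237.4], [338, 234, 7, 7, 39])]
[ 1.6 -2.8] px per 8 mm
```

The red sleeve and the brass both moved by about 2.7–3 px along the axis, which matches the full 8 mm. The hold is steady at about 22 N, so I'm handing in.

```bash
python3 -c "
from h import *
ctrl.hand_in(); st(.028)"
```

```text
the job is handed in; nothing more can be done
the job is handed in; nothing more can be done
```

The coupler is snapped onto the nipple with the red sleeve held fully down, still gripped. I handed the job in at about 21.5 s of the 48 s allowed, and no verdict was reported.

**What I did:** I pulled the drawer out about 0.154 m, lifted the coupler out and tilted it 25° to match the nipple. Then I pressed it on until it snapped and the sleeve was down.

**What went wrong:** My first press was too hard, with about 87 N measured at the wrist (limit 120 N). The pads slid roughly 13 mm along the coupler. I let go, and the coupler stayed snapped on and straight. I then gripped it again centred and pressed gently to the sleeve's stop.

**Last checks:**
- **Sleeve travel:** in the side view the sleeve and the coupler's brass end both moved about 3 px along the axis, which matches the full 8 mm.
- **Hold:** over 1.1 s the push stayed at about 22 N and the tool did not move. The jaws stayed closed on the coupler, at 0.31 opening.
- **Squareness:** the tool is within about 0.01 rad of the estimated nipple axis, by its measured pose.
- **Depth disagreement:** the computed rim depth is 25.8 mm below the tip, against 28 mm expected with the sleeve fully down. The cameras had placed the tip 2–5 mm further out than the height I assumed, which would explain the difference.

I reached the 12-picture limit before the final pose, so that state was checked only by numbers. I did not re-measure the flask, bottle and timer at the end; no planned path went near them.

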